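# Open the grease port cover on a caster fork

### The arm

A 6-joint arm with a two-finger parallel gripper is mounted at the origin on the work surface. World frame = base frame: x ahead of the robot, y to its left, z up, the work surface at z = 0. Lengths are in m, angles in rad, forces in N, time in s.
With the tool pointing down it reaches from about 0.325 to 0.75 m from the base axis. Payload 7.6 kg.
Tool frame: the origin (TCP) lies on the centre line of the jaws, within the pads' length; the fingertips stand 22 mm ahead of it and the grasp point (between the pads) lies 3 mm ahead of it; z points along the fingers, y is the direction in which the jaws open and shut (so a half turn about z gives the same grasp; the last joint's range is limited). The gripper opens to 85 mm and grips with 20 to 120 N. Pads are 22 mm wide; open, the fingers measure 114 mm over their backs; the gripper's body (76 mm by 85 mm) begins 54 mm behind the grasp point. The pads swing forward as they close: fully open they stand 13 mm farther back than shut.
Start: joints at [1.087, 0.052, 1.401, -0, 1.689, -0.07], TCP at [0.211, 0.481, 0.253] pointing down, gripper open.
Joint ranges: [-2.9, 2.9], [-0.91, 2.17], [0.12, 2.37], [-1.06, 4.2], [0.26, 2.73], [-2.93, 2.93]. Speed limits (rad/s): [2.57, 2.57, 3.01, 3.14, 3.14, 3.14].

### API

Orientations are given as a unit quaternion [x, y, z, w].
In Python, from bench import status, cams, order gives the robot as it stands.
- The arm moves only by the shell command python3 -m crank 'ROWS' [FORCE]. ROWS is JSON, a list of rows, each a list of 7 numbers: the closure in counts, from 0 (fully open) to 255 (shut), then the shift along the tool's x, y, z in cm, then the turn, a rotation vector about the tool's x, y, z in degrees. In form: [[claw, tx, ty, tz, rx, ry, rz], ...]. A call has 1 to 8 rows; each row is the pose to reach, as a shift and turn from the pose commanded when the call began, along the tool's axes at that moment; what a row does not reach only later rows make up. A row lasts 1/10 s, in which the tool goes at most 50 mm and 8.59 degrees, less where a joint would pass 70% of its speed; a pose out of reach is approached as far as the arm can. A call with a gripper value outside its range is refused whole. The fingers move at their own pace and stop on an object; FORCE is the grip in N (left out, the last holds). Time passes only in rows, so rows that repeat a pose let the fingers close. It gives the time, the measured TCP pose, the force and the opening at its end, in the units of the state.
- status.get_obs(): the state, without advancing time (a new reading comes with each control period).
- cams.read_camera(name): name is "scene" or "top"; returns a dict with "image" (420x560x3 uint8, blue, green, red), "fx", "fy", "cx", "cy" (pixels), "origin" and "rotation" of the camera in the world. Camera axes: x right, y down, z forward; pixel columns grow to the right and rows downward; lengths in m; the calibration is good to about 2 mm. A picture is of the moment at which its call begins. There is no depth.
- order.hand_in(): hands the job in, once; it reports no verdict.
The state is a dict: "time_s": time; "joint_positions": joint angles; "qd": joint speeds; "effort": joint torques, N m; "ee_pos": TCP position; "eef_rot": TCP orientation; "wrist_force": force on the tool from outside, world axes, zero at the start; "ft_torque": the same for the moment, N m; "grip_width": opening from 0.0 (shut) to 1.0 (fully open).
Only numpy, scipy, OpenCV 4.12 (cv2) and the standard library are available. Lean on these libraries where they do the work, as an engineer would, in place of code of your own. Each camera call takes 0.05 s, during which the arm holds its last target.

### The job

The caster fork on the turntable is due for greasing, but a tire lever and a brake toggle were left lying across its legs, in the way of the flat port cover. First lay both flat on the floor of the empty metal parts tray, side by side; then swivel the cover round its pivot screw, out over the fork legs, until it is fully open against its stop and the grease port is clear. Leave everything else on the bench where it is.

Things in the scene. Friction and masses are not known exactly. Their poses are not given: they have to be found in the camera images.
- turntable: Locked round turntable of painted steel, disc 260 mm across, top 50 mm above the bench, carrying a fixed grey caster fork; nothing of it moves. Origin: centre of its underside, on the bench; z up. In its frame the fork's crown block covers x -100 to -15, y -52 to 52 mm, top at z 85 mm; a 22 mm round stem sticks out along -x to x -155 mm.
- leg_gap (a point): Point midway between the two fork legs, level with their tops, at x 54, y 0, z 85 mm in the turntable's frame, same axes. The legs run parallel from the crown along +x to x 124 mm, each 16 mm wide, centre lines at y -35 and 35 mm; between them is an open gap 54 mm wide, down to the disc at 50 mm.
- cover (a joint): Angle of the flat steel port cover, rad. 0 = closed, pointing along the turntable's +y over the port; grows clockwise seen from above, out over the fork legs; 1.6 = fully open at its stop, pointing along +x. Starts at 0 to 0.1; port clear past 0.8. Light friction: about 1 N at the knob moves it, and it stays where left.
- cover_pivot (a point): The cover's only pivot screw (vertical axis, fixed on the crown): plate's top face, 92 mm above the bench, at x -35, y -40 mm in the turntable's frame. The plate is 40 mm wide, 5 mm thick, and reaches 20 mm behind and 150 mm beyond the pivot; its underside skims 2 mm above crown and legs, so it strikes anything lying on the legs.
- cover_knob (a point): Centre of the round chrome knob standing on the cover 130 mm from the pivot, at 111 mm above the bench. Knob 30 mm in diameter, from 98 to 124 mm above the bench on a thinner neck; it is rigid with the cover (does not turn on it). It can be gripped or pushed.
- port (a point): Centre of the mouth of the round grease port (32 mm) in the top of the crown, with a brass grease nipple in it, 85 mm above the bench; hidden under the cover at the start.
- tire_lever: Loose blue plastic tire lever, 169 mm long along its x, 20 mm wide (22 to 26 mm at the ends) along y, 14 mm thick, 60 g or so. Origin: centre of its underside, z up. It lies flat across the two fork legs, its length roughly along the turntable's y, its middle over the gap between the legs.
- brake_toggle: Loose matte black brake toggle, a bar 129 mm long along its x (shank 18 mm wide, 16 high at the middle; paddle 26 wide, 18 high at +x; 28 mm round boss at -x), about 120 g. Origin: middle of its underside, z up. Lies flat across the fork legs like the tire lever, about 58 mm from it centre to centre; either may be the nearer to the cover.
- tray: Fixed open metal parts tray, 250 mm along its x, 170 mm along its y, 40 mm high, walls and floor 5 mm thick, empty. Origin: centre of its underside, on the bench; z up. It stands to the left or the right of the turntable.
- bushing: Bystander: brass bushing, 42 mm across and 45 mm high, standing on the turntable beside the crown (about x -50, y -85 mm in its frame). Origin: centre of its underside.
- wheel: Bystander: caster wheel lying flat, 148 mm across, 36 mm high, on the side of the turntable away from the tray. Origin: centre of its underside.
- oil_bottle: Bystander: upright white oil bottle, 60 mm across, 160 mm high. Origin: centre of its underside.
- grease_can: Bystander: upright metal can, 64 mm across, 100 mm high. Origin: centre of its underside.
- wrench: Bystander: steel wrench lying on the bench along its own x. Origin: centre of its underside.
- screwdriver: Bystander: screwdriver lying on the bench along its own x. Origin: centre of its underside.
- cup: Bystander: open plastic cup, 74 mm across, 85 mm high. Origin: centre of its underside.
Things that resemble listed ones, but are neither listed nor needed, are in the scene too. There is more than one size of the tire_lever; the job needs the smaller. There is more than one size of the brake_toggle; the job needs the larger.

How it is judged:
By the outcome, as a careful person would: the job done as asked, in the order asked, and still so for the second after the job is handed in, with the robot touching nothing.
It also fails if it takes over 72 s, if anything falls off the work surface, if the arm or the gripper's body presses on something with over 40 N, if the wrist force passes 120 N, or if a joint passes its speed limit or range.

## Working session

There is one attempt and no reset: what is moved stays moved. The work goes in short steps, Python scripts to look and compute and a shell command to move; the robot and the scene stay as the last step left them, time stands still between calls to the robot, and variables do not carry over. Pictures are saved under pics/ and viewed, and the job is handed in when it is done.

```bash
ls; mkdir -p pics
python3 - <<'E'
from bench import status,cams
import cv2
print(status.get_obs())
for n in("scene","top"):
    c=cams.read_camera(n); cv2.imwrite(f"pics/{n}0.png",c["image"]); print({k:v for k,v in c.items() if k!="image"})
E
```

```text
pics
{'time_s': 0.0, 'joint_positions': array([ 1.08669558e+00,  5.28303752e-02,  1.40173406e+00, -2.88222550e-05,
        1.68857674e+00, -7.03114457e-02]), 'qd': array([-2.18299352e-05, -6.04664236e-04,  1.50732821e-03,  9.28389039e-04,
        2.94656889e-03,  4.89817284e-04]), 'effort': array([-2.81811546e-03, -3.81681132e+01, -3.60169172e+01, -3.75802656e-04,
        6.52733594e-03,  1.57639226e-05]), 'ee_pos': array([0.21096124, 0.48046203, 0.25247102]), 'eef_rot': array([ 2.05423357e-01,  9.78672900e-01, -7.48620529e-04, -1.98125683e-04]), 'wrist_force': array([-0.21922426,  0.59203222,  0.96081672]), 'ft_torque': array([-0.00807673, -0.00073747,  0.01851291]), 'grip_width': 1.0006269219781532}
{'fx': 502.53660695191473, 'fy': 502.53660695191473, 'cx': 283.9379404570717, 'cy': 208.40572754729837, 'origin': array([ 1.13600153, -0.85431999,  1.28518378]), 'rotation': array([ 0.89236762,  0.29099839, -0.11448188, -0.32541337])}
{'fx': 399.8745792053966, 'fy': 399.8745792053966, 'cx': 281.49355158391495, 'cy': 205.58435249064152, 'origin': array([ 0.42441831, -0.04045681,  1.10623286]), 'rotation': array([ 0.70890519, -0.70337548,  0.03733165, -0.03636912])}
```

View pics/scene0.png

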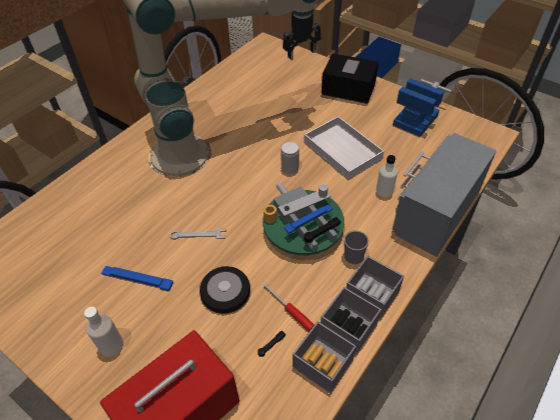

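View pics/top0.png

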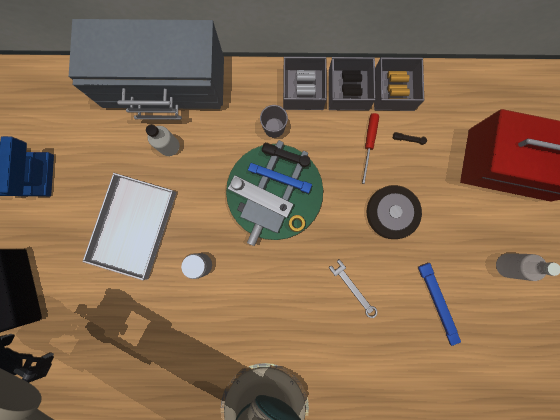

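The top view shows the turntable at about (275,192), with the blue lever (280,178) and black toggle (287,154) across its legs. The tray is at (130,227), and the cover knob is at about (237,184). I'll enlarge this area next.

```bash
cat > h.py <<'E'
from bench import status,cams
import cv2,numpy as np
from scipy.spatial.transform import Rotation as R
def shot(n,fn=None,crop=None,s=1):
    c=cams.read_camera(n)
    if fn:
        im=c["image"]
        if crop: x0,y0,x1,y1=crop; im=im[y0:y1,x0:x1]
        cv2.imwrite("pics/"+fn,cv2.resize(im,None,fx=s,fy=s,interpolation=cv2.INTER_CUBIC))
    return c
def ray(c,u,v,z):
    d=R.from_quat(c["rotation"]).apply([(u-c["cx"])/c["fx"],(v-c["cy"])/c["fy"],1]); o=c["origin"]
    return o+d*(z-o[2])/d[2]
def proj(c,p):
    q=R.from_quat(c["rotation"]).inv().apply(np.asarray(p)-c["origin"])
    return q[...,0]/q[...,2]*c["fx"]+c["cx"],q[...,1]/q[...,2]*c["fy"]+c["cy"]
def state():
    o=status.get_obs(); e=R.from_quat(o["eef_rot"]); M=e.as_matrix()
    print("t",round(o["time_s"],2),"p",o["ee_pos"].round(4),"x",M[:,0].round(3),"y",M[:,1].round(3),"z",M[:,2].round(3),"w",round(o["grip_width"],3),"F",o["wrist_force"].round(1),"j",o["joint_positions"].round(2))
    return o["ee_pos"],M
E
python3 - <<'E'
from h import *
shot("top","tt.png",(215,130,335,250),5)
shot("top","tray.png",(70,160,210,290),5)
c=shot("scene","sc.png",(250,170,370,270),6)
E
```

```text
(no output)
```

View pics/tt.png

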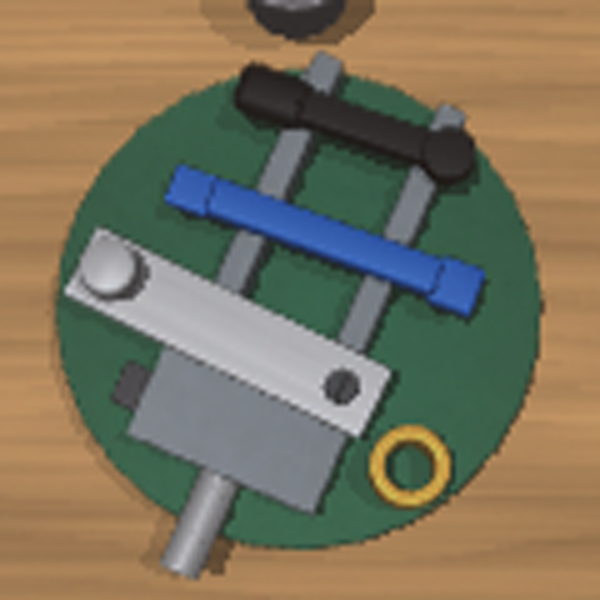

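View pics/tray.png

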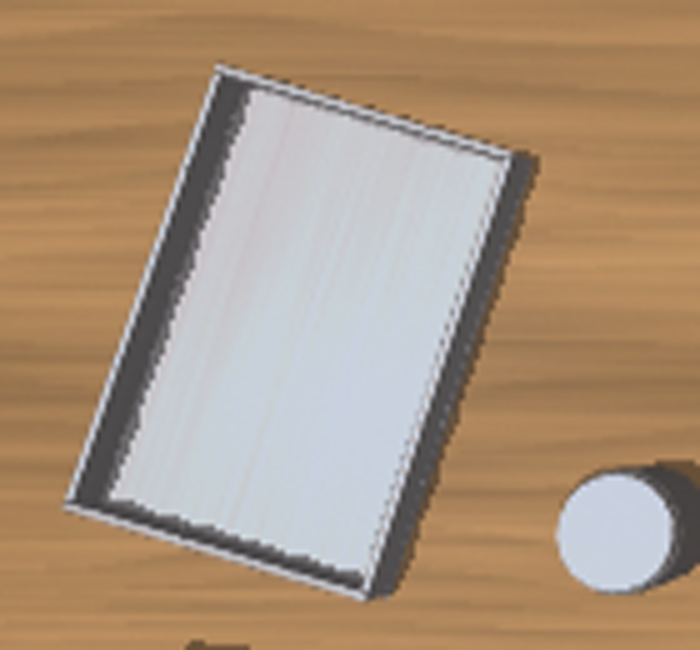

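View pics/sc.png

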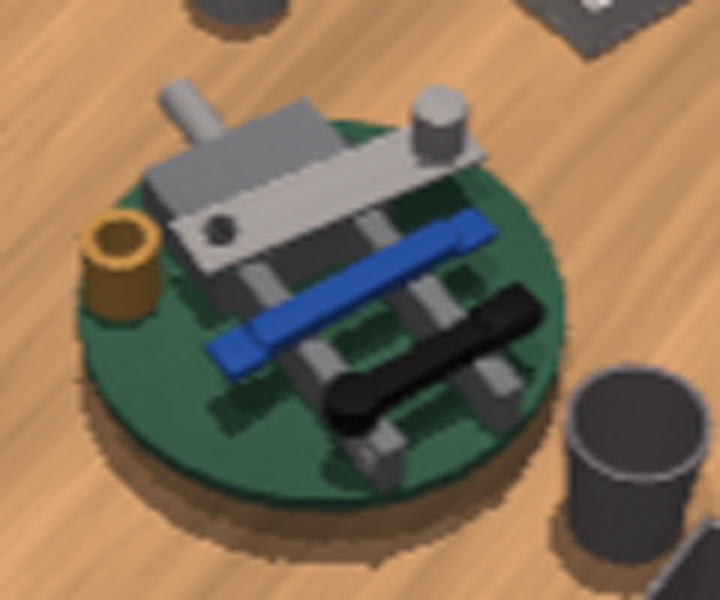

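Run:
```python
from h import *
c=shot("top"); s=shot("scene")
def T(X,Y,z,x0=215,y0=130): return ray(c,x0+(X+.5)/5-.5,y0+(Y+.5)/5-.5,z)
def S(X,Y,z): return ray(s,250+(X+.5)/6-.5,170+(Y+.5)/6-.5,z)
piv=T(342,386,.092); print("piv",piv,S(221,230,.092))
kn=T(107,266,.124); print("knob",kn,S(440,103,.124))
# leg tips top end centres at z .085
l1=T(326,60,.085); l2=T(450,112,.085); print("legs",l1,l2)
st=T(185,565,.075); print('stem',st)
cr=[T(*p,.085) for p in[(128,434),(318,512)]]; print('crown back',cr)
la,lb=T(187,188,.099),T(464,290,.099)
print("lever top",la,lb,(la+lb)/2,np.linalg.norm(la-lb), S(480,228,.099),S(238,355,.099))
ta,tb=T(252,92,.102),T(449,153,.102); print("toggle",ta,tb,(ta+tb)/2, S(525,305,.102),S(354,397,.102))
tr=[T(*p,.04,70,160) for p in [(218,67),(512,155),(370,600),(67,506)]]
print("tray",np.array(tr),np.mean(tr,0)); 
print([np.linalg.norm(tr[i]-tr[i-1]) for i in range(4)])
d=tr[0]-tr[3]+tr[1]-tr[2]; print("tray ang",np.degrees(np.arctan2(d[1],d[0])))
d=l1+l2-cr[0]-cr[1]; print("tt x ang",np.degrees(np.arctan2(d[1],d[0])))
d=la-lb;print("lever ang",np.degrees(np.arctan2(d[1],d[0]))); d=ta-tb;print("tog ang",np.degrees(np.arctan2(d[1],d[0])))
d=kn-piv;print("cover ang",np.degrees(np.arctan2(d[1],d[0])),np.linalg.norm(d[:2]))
state()
```

```text
piv [ 0.52748239 -0.04529205  0.092     ] [ 0.52459728 -0.04311425  0.092     ]
knob [0.58322898 0.0720498  0.124     ] [0.58248693 0.07252879 0.124     ]
legs [ 0.69927101 -0.03571134  0.085     ] [ 0.67210265 -0.10053007  0.085     ]
stem [0.43617547 0.03457398 0.075     ]
crown back [array([0.50262329, 0.06406358, 0.085     ]), array([ 0.46350395, -0.03355945,  0.085     ])]
lever top [0.6279577  0.03478524 0.099     ] [ 0.57637475 -0.10699204  0.099     ] [ 0.60216622 -0.0361034   0.099     ] 0.15086947085838875 [0.63592682 0.03124002 0.099     ] [ 0.58351315 -0.10897745  0.099     ]
toggle [0.67760744 0.00201122 0.102     ] [ 0.64660409 -0.09905572  0.102     ] [ 0.66210576 -0.04852225  0.102     ] [ 6.83406331e-01 -5.39099400e-04  1.02000000e-01] [ 0.64661081 -0.09870499  0.102     ]
tray [[0.62092849 0.41392418 0.04      ]
 [0.57420657 0.25338987 0.04      ]
 [0.33753487 0.31944578 0.04      ]
 [0.38526883 0.48149473 0.04      ]] [0.47948469 0.36706364 0.04      ]
[np.float64(0.24515557699082843), np.float64(0.16719511103325593), np.float64(0.2457170666665598), np.float64(0.16893310788880664)]
tray ang -15.796648759282125
tt x ang -22.36555055629645
lever ang 70.00705076849012
tog ang 72.94604897953126
cover ang 64.58861321794747 0.12991070697356583
t 0.35 p [0.2111 0.4806 0.2531] x [-0.916  0.402  0.   ] y [ 0.402  0.916 -0.   ] z [-0. -0. -1.] w 0.997 F [0.8 0.6 0.1] j [ 1.09  0.05  1.4   0.    1.69 -0.07]
```

```bash
python3 -m crank '[[135,-62.6,-30.8,3,0,0,85],[135,-62.6,-30.8,3,0,0,85],[135,-62.6,-30.8,3,0,0,85],[135,-62.6,-30.8,3,0,0,85],[135,-62.6,-30.8,3,0,0,85],[135,-62.6,-30.8,3,0,0,85],[135,-62.6,-30.8,3,0,0,85],[135,-62.6,-30.8,3,0,0,85]]' 40; python3 -c "
from h import *
state()"
```

```text
time_s: 1.15
ee_pos: [0.4695, 0.1732, 0.2363]
eef_rot: [0.724, 0.689, 0.0, 0.0]
wrist_force: [1.0, 0.8, 0.3]
grip_width: 0.47
t 1.15 p [0.4695 0.1732 0.2363] x [0.049 0.999 0.   ] y [ 0.999 -0.049  0.001] z [ 0.001  0.    -1.   ] w 0.47 F [1.  0.8 0.3] j [ 0.28 -0.01  1.5   0.    1.65  0.33]
```

```bash
python3 -m crank '[[135,-21.6,20.2,2,0,0,16],[135,-21.6,20.2,2,0,0,16],[135,-21.6,20.2,2,0,0,16],[135,-21.6,20.2,2,0,0,16],[135,-21.6,20.2,2,0,0,16],[135,-21.6,20.2,2,0,0,16],[135,-21.6,20.2,2,0,0,16],[135,-21.6,20.2,2,0,0,16]]' ; python3 -c "
from h import *
p,M=state()
print(M.T@(np.array([.6605,-.053,.15])-p)*100)
shot('top','a1.png',(215,90,335,210),5); shot('scene','a1s.png',(250,150,390,270),5)
"
```

```text
time_s: 1.95
ee_pos: [0.661, -0.0502, 0.2147]
eef_rot: [0.812, 0.584, -0.001, -0.001]
wrist_force: [-0.3, 0.3, 1.0]
grip_width: 0.468
t 1.95 p [ 0.661  -0.0502  0.2147] x [ 0.318  0.948 -0.   ] y [ 0.948 -0.318 -0.002] z [-0.002  0.001 -1.   ] w 0.468 F [-0.3  0.3  1. ] j [-0.13  0.46  0.99  0.    1.69  0.19]
[-0.28130407  0.05325566  6.46909949]
```

View pics/a1s.png

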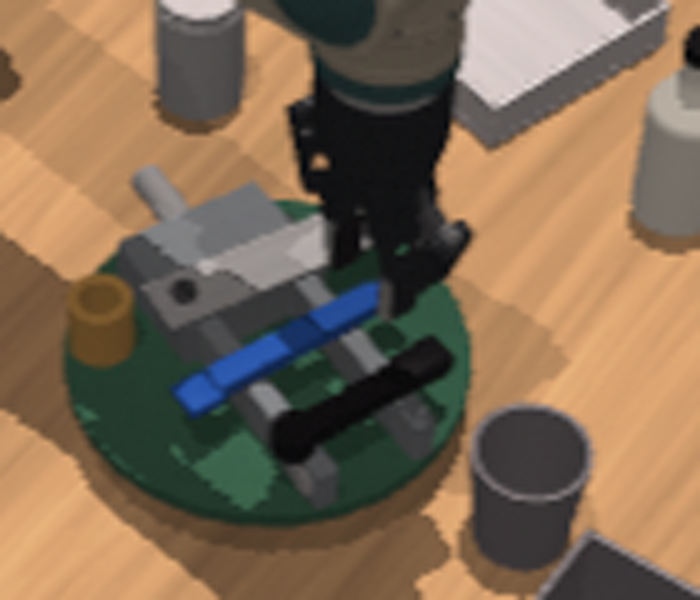

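The gripper, at z 0.215, hangs over the toggle with its shank clear below, at about (370,395) in the crop. Descending.

```bash
python3 -m crank '[[135,-0.3,0,4,0,0,0],[135,-0.3,0,7.5,0,0,0],[135,-0.3,0,8.2,0,0,0],[135,-0.3,0,8.2,0,0,0]]' ; python3 -c "
from h import *
p,M=state()
shot('top','a2.png',(215,90,335,210),5); shot('scene','a2s.png',(270,170,370,270),6)
"
```

```text
time_s: 2.45
ee_pos: [0.6594, -0.0512, 0.1341]
eef_rot: [0.811, 0.585, -0.0, -0.001]
wrist_force: [-0.1, -0.1, 0.3]
grip_width: 0.472
t 2.45 p [ 0.6594 -0.0512  0.1341] x [ 0.315  0.949 -0.   ] y [ 0.949 -0.315 -0.001] z [-0.001  0.    -1.   ] w 0.472 F [-0.1 -0.1  0.3] j [-0.13  0.5   1.11  0.    1.54  0.19]
```

View pics/a2s.png

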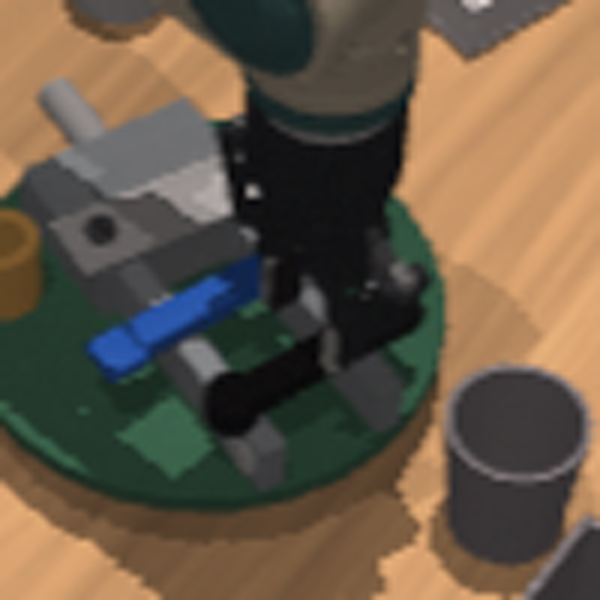

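View pics/a2.png

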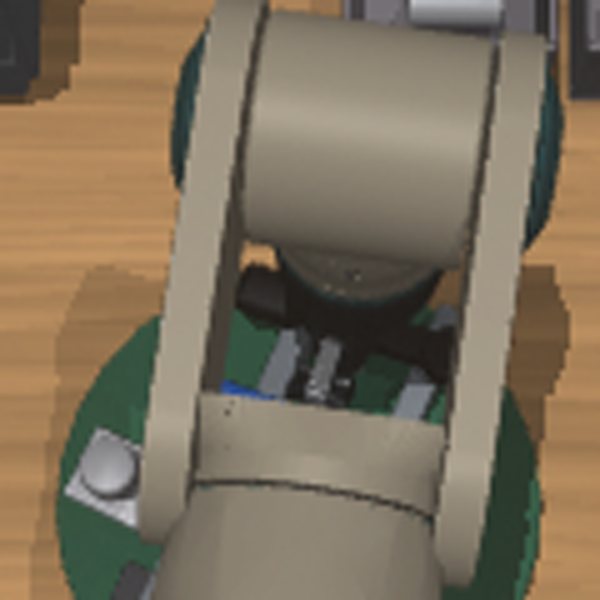

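The fingers straddle the toggle between the legs: in the scene crop the near finger is at (325,340). I'll lower further and grip.

```bash
python3 -m crank '[[135,0,0,2.6,0,0,0],[135,0,0,2.6,0,0,0],[255,0,0,2.6,0,0,0],[255,0,0,2.6,0,0,0],[255,0,0,2.6,0,0,0],[255,0,0,2.6,0,0,0],[255,0,0,2.6,0,0,0]]' 40; python3 -c "
from h import *
p,M=state()
shot('scene','a3s.png',(270,170,370,270),6)
"
```

```text
time_s: 3.25
ee_pos: [0.661, -0.0524, 0.1105]
eef_rot: [0.811, 0.585, 0.001, 0.001]
wrist_force: [-1.0, 0.2, 6.7]
grip_width: 0.196
t 3.25 p [ 0.661  -0.0524  0.1105] x [0.317 0.949 0.001] y [ 0.949 -0.317  0.003] z [ 0.004 -0.    -1.   ] w 0.196 F [-1.   0.2  6.7] j [-0.13  0.52  1.13  0.    1.49  0.19]
```

View pics/a3s.png

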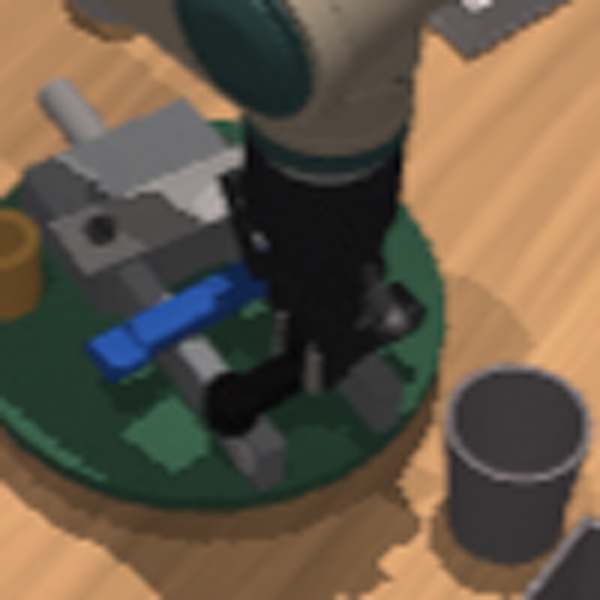

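The gripper holds the shank, with an opening of about 17 mm. Lifting.

```bash
python3 -m crank '[[255,0,0,-1,0,0,0],[255,0,0,-3,0,0,0],[255,0,0,-7,0,0,0],[255,0,0,-11,0,0,0],[255,0,0,-12,0,0,0],[255,0,0,-12,0,0,0]]' 60; python3 -c "
from h import *
p,M=state()
shot('scene','a4s.png',(250,130,390,250),5)
"
```

```text
time_s: 3.9
ee_pos: [0.6607, -0.0525, 0.231]
eef_rot: [0.811, 0.584, 0.002, 0.002]
wrist_force: [0.1, -0.1, -1.6]
grip_width: 0.194
t 3.9 p [ 0.6607 -0.0525  0.231 ] x [0.317 0.949 0.001] y [ 0.949 -0.317  0.005] z [ 0.005 -0.001 -1.   ] w 0.194 F [ 0.1 -0.1 -1.6] j [-0.13  0.45  0.98  0.    1.71  0.19]
```

View pics/a4s.png

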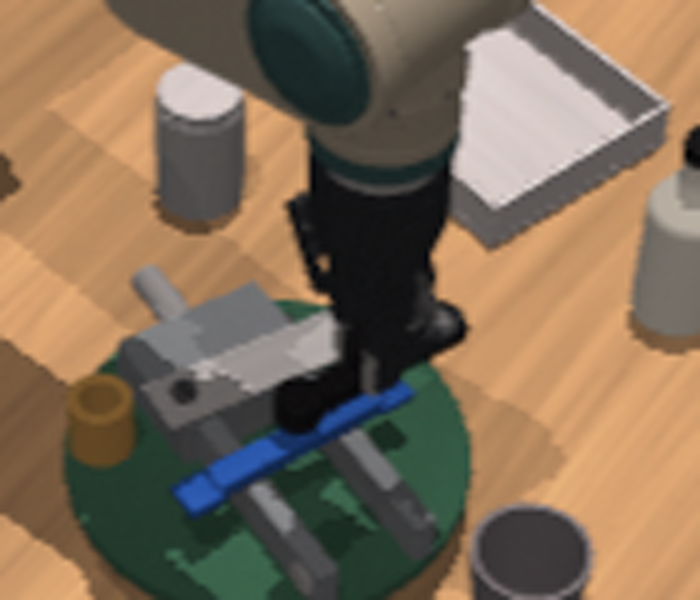

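```bash
python3 -m crank '[[255,37.9,-30.7,0,0,0,-92.7],[255,37.9,-30.7,0,0,0,-92.7],[255,37.9,-30.7,0,0,0,-92.7],[255,37.9,-30.7,0,0,0,-92.7],[255,37.9,-30.7,0,0,0,-92.7],[255,37.9,-30.7,0,0,0,-92.7],[255,37.9,-30.7,0,0,0,-92.7],[255,37.9,-30.7,0,0,0,-92.7]]'; python3 -c "
from h import *
p,M=state()
print(M.T@(np.array([.4898,.4036,.2])-p)*100, 164.2-np.degrees(np.arctan2(M[1,0],M[0,0])))
"
```

```text
time_s: 4.75
ee_pos: [0.5179, 0.3235, 0.2252]
eef_rot: [0.337, 0.942, -0.002, -0.002]
wrist_force: [0.5, -0.1, -0.9]
grip_width: 0.191
t 4.75 p [0.5179 0.3235 0.2252] x [-0.773  0.634  0.002] y [ 0.634  0.773 -0.004] z [-0.004 -0.002 -1.   ] w 0.191 F [ 0.5 -0.1 -0.9] j [ 0.5   0.31  1.17  0.    1.67 -0.39]
[7.24256534 4.42119051 2.50894816] 23.56055914506331
```

```bash
python3 -m crank '[[255,7.2,4.4,2.5,0,0,-23.6],[255,7.2,4.4,2.5,0,0,-23.6],[255,7.2,4.4,2.5,0,0,-23.6],[255,7.2,4.4,2.5,0,0,-23.6],[255,7.2,4.4,2.5,0,0,-23.6],[255,7.2,4.4,2.5,0,0,-23.6]]'; python3 -c "
from h import *
p,M=state()
print(M.T@(np.array([.4898,.4036,.06])-p)*100, 164.2-np.degrees(np.arctan2(M[1,0],M[0,0])))
shot('top','b1.png',(70,150,210,290),5);shot('scene','b1s.png',(270,50,410,190),5)
"
```

```text
time_s: 5.35
ee_pos: [0.4927, 0.4012, 0.2026]
eef_rot: [0.142, 0.99, -0.0, -0.0]
wrist_force: [0.3, 0.3, -0.5]
grip_width: 0.192
t 5.35 p [0.4927 0.4012 0.2026] x [-0.96   0.281  0.   ] y [ 0.281  0.96  -0.001] z [-0.001 -0.    -1.   ] w 0.192 F [ 0.3  0.3 -0.5] j [ 0.63  0.38  1.12 -0.    1.64 -0.66]
[ 0.34425949  0.15715807 14.26435504] 0.5130303883321119
```

View pics/b1.png

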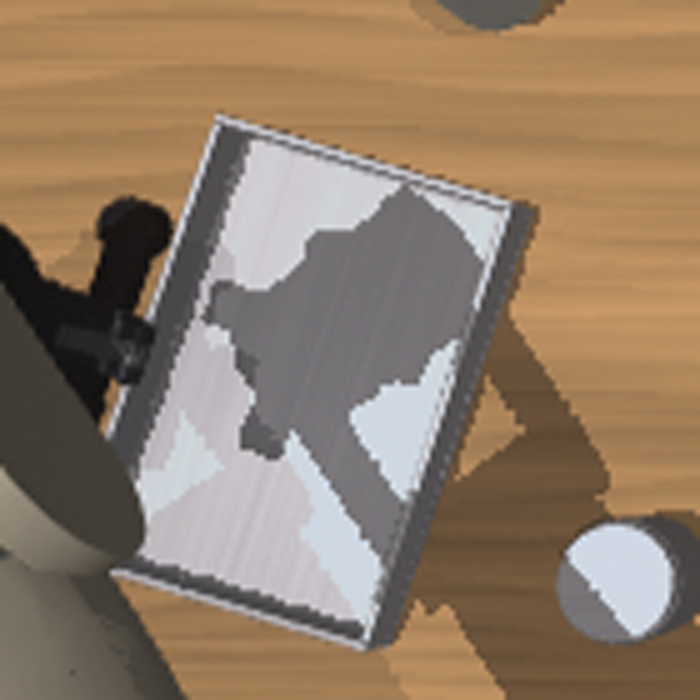

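View pics/b1s.png

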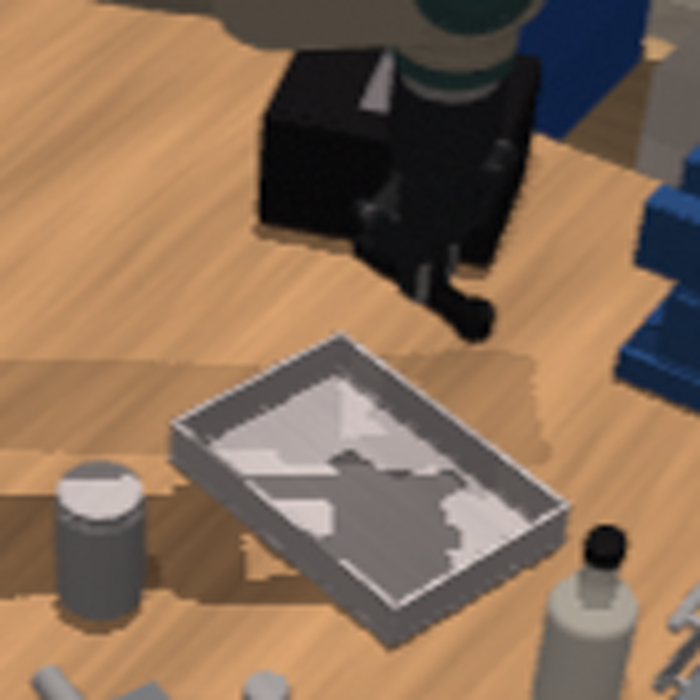

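The toggle hangs above the far-left half of the tray, parallel to its length. Descending.

```bash
python3 -m crank '[[255,0.3,0,4,0,0,0],[255,0.3,0,8,0,0,0],[255,0.3,0,12,0,0,0],[255,0.3,0,14,0,0,0],[255,0.3,0,14,0,0,0],[255,0.3,0,14,0,0,0]]'; python3 -c "
from h import *
p,M=state()
shot('top','b2.png',(70,150,210,290),5);shot('scene','b2s.png',(290,90,390,190),6)
"
```

```text
time_s: 6.05
ee_pos: [0.4901, 0.4029, 0.0642]
eef_rot: [0.141, 0.99, 0.0, 0.0]
wrist_force: [0.1, -0.2, 0.3]
grip_width: 0.191
t 6.05 p [0.4901 0.4029 0.0642] x [-0.96   0.279 -0.001] y [0.279 0.96  0.001] z [ 0.001  0.001 -1.   ] w 0.191 F [ 0.1 -0.2  0.3] j [ 0.63  0.49  1.27  0.    1.38 -0.66]
```

View pics/b2.png

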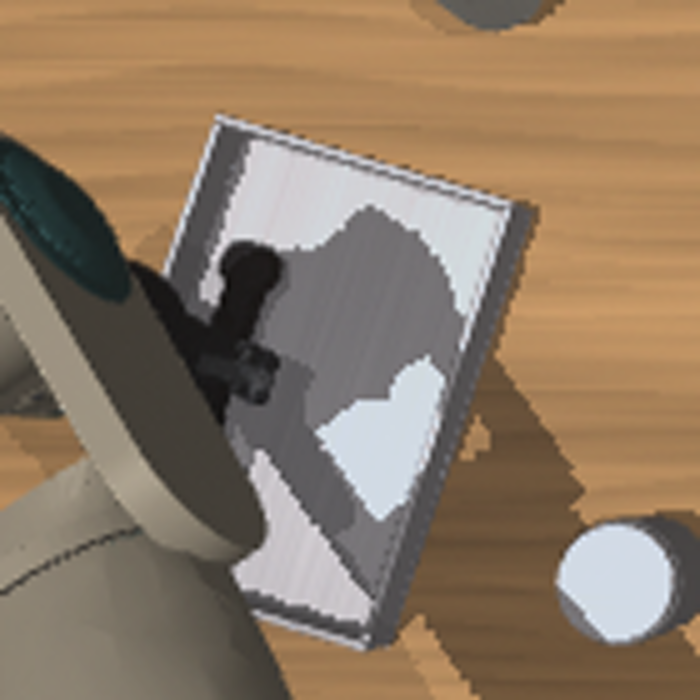

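View pics/b2s.png

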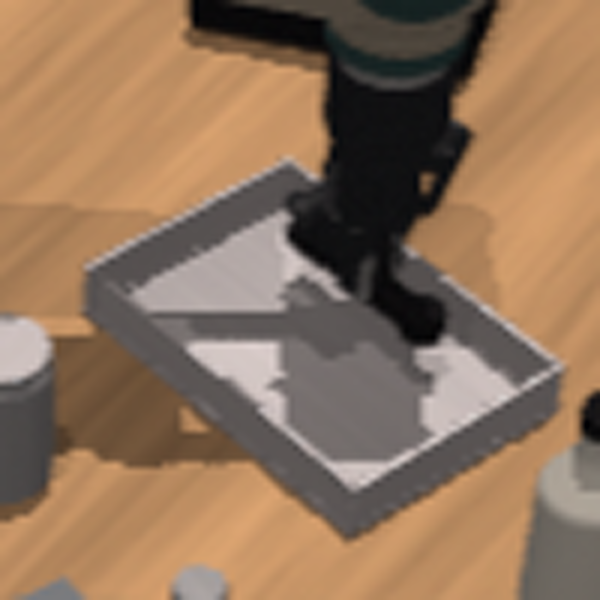

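It's inside the walls with room to spare. I'll move 4 mm toward the middle and lower it slowly.

```bash
python3 -m crank '[[255,0,-0.4,1.5,0,0,0],[255,0,-0.4,2.5,0,0,0],[255,0,-0.4,3,0,0,0],[255,0,-0.4,3,0,0,0]]'; python3 -c "
from h import *
p,M=state()"
```

```text
time_s: 6.55
ee_pos: [0.4878, 0.3986, 0.0317]
eef_rot: [0.14, 0.99, -0.001, -0.001]
wrist_force: [-0.2, 0.6, -1.8]
grip_width: 0.19
t 6.55 p [0.4878 0.3986 0.0317] x [-0.961  0.278  0.001] y [ 0.278  0.961 -0.002] z [-0.002 -0.001 -1.   ] w 0.19 F [-0.2  0.6 -1.8] j [ 0.63  0.52  1.3   0.    1.33 -0.66]
```

```bash
python3 -m crank '[[255,0,0,0.2,0,0,0],[255,0,0,0.2,0,0,0]]'; python3 -c "
from h import *
p,M=state()"
```

```text
time_s: 6.75
ee_pos: [0.4885, 0.3992, 0.0312]
eef_rot: [0.14, 0.99, 0.0, 0.0]
wrist_force: [0.9, -0.1, 0.0]
grip_width: 0.19
t 6.75 p [0.4885 0.3992 0.0312] x [-0.961  0.277 -0.   ] y [0.277 0.961 0.   ] z [ 0.  0. -1.] w 0.19 F [ 0.9 -0.1  0. ] j [ 0.63  0.52  1.3   0.    1.32 -0.66]
```

```bash
python3 -m crank '[[255,0,0,0.15,0,0,0],[255,0,0,0.3,0,0,0],[255,0,0,0.3,0,0,0]]'; python3 -c "
from h import *
p,M=state()"
```

```text
time_s: 7.05
ee_pos: [0.4889, 0.3995, 0.0306]
eef_rot: [0.14, 0.99, 0.001, 0.001]
wrist_force: [-4.5, -3.3, 10.7]
grip_width: 0.191
t 7.05 p [0.4889 0.3995 0.0306] x [-0.961  0.277 -0.001] y [0.277 0.961 0.002] z [ 0.001  0.001 -1.   ] w 0.191 F [-4.5 -3.3 10.7] j [ 0.63  0.52  1.3   0.    1.32 -0.66]
```

It has touched the floor (10.7 N). Releasing and lifting.

```bash
python3 -m crank '[[255,0,0,-0.2,0,0,0],[135,0,0,-0.2,0,0,0],[135,0,0,-0.2,0,0,0],[135,0,0,-0.2,0,0,0],[135,0,0,-5,0,0,0],[135,0,0,-10,0,0,0],[135,0,0,-15,0,0,0],[135,0,0,-18,0,0,0]]'; python3 -c "
from h import *
p,M=state()
shot('scene','b3s.png',(290,90,390,190),6)"
```

```text
time_s: 7.85
ee_pos: [0.4891, 0.3996, 0.2132]
eef_rot: [0.14, 0.99, 0.002, 0.002]
wrist_force: [0.0, 0.4, -0.0]
grip_width: 0.474
t 7.85 p [0.4891 0.3996 0.2132] x [-0.961  0.277 -0.004] y [0.277 0.961 0.005] z [ 0.005  0.004 -1.   ] w 0.474 F [ 0.   0.4 -0. ] j [ 0.63  0.36  1.12  0.    1.65 -0.66]
```

View pics/b3s.png

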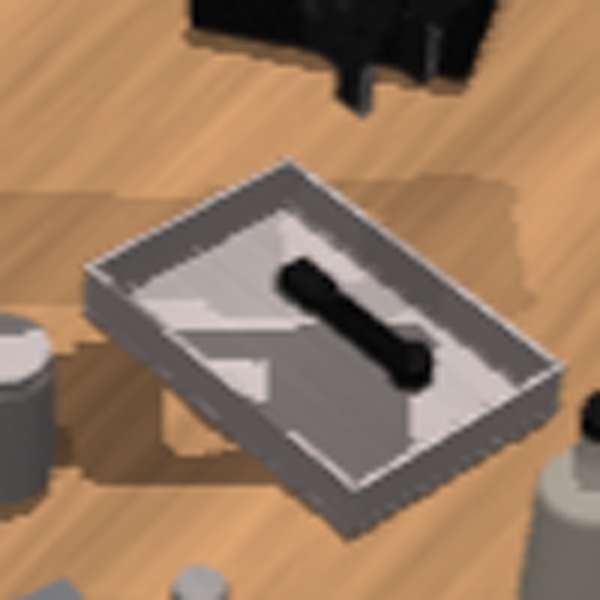

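The toggle lies flat in the tray, from (295,275) to (415,365) in the crop. Now for the lever.

```bash
python3 -m crank '[[135,-23.2,-38.7,-1,0,0,94],[135,-23.2,-38.7,-1,0,0,94],[135,-23.2,-38.7,-1,0,0,94],[135,-23.2,-38.7,-1,0,0,94],[135,-23.2,-38.7,-1,0,0,94],[135,-23.2,-38.7,-1,0,0,94],[135,-23.2,-38.7,-1,0,0,94],[135,-23.2,-38.7,-1,0,0,94]]'; python3 -c "
from h import *
p,M=state()
print(M.T@(np.array([.605,-.037,.2])-p)*100, 69.8-np.degrees(np.arctan2(M[1,0],M[0,0])))
"
```

```text
time_s: 8.7
ee_pos: [0.5909, 0.0105, 0.2167]
eef_rot: [0.677, 0.736, 0.0, -0.0]
wrist_force: [1.7, 0.2, -0.2]
grip_width: 0.471
t 8.7 p [0.5909 0.0105 0.2167] x [-0.083  0.997  0.   ] y [ 0.997  0.083 -0.   ] z [-0.  0. -1.] w 0.471 F [ 1.7  0.2 -0.2] j [-0.04  0.25  1.25  0.    1.64 -0.13]
[-4.84773846  1.01044856  1.664454  ] -24.98364300160617
```

```bash
python3 -m crank '[[135,-4.8,1,3,0,0,25],[135,-4.8,1,3,0,0,25],[135,-4.8,1,3,0,0,25],[135,-4.8,1,5,0,0,25],[135,-4.8,1,5,0,0,25],[135,-4.8,1,5,0,0,25]]'; python3 -c "
from h import *
p,M=state()
print(M.T@(np.array([.605,-.037,.109])-p)*100, 69.8-np.degrees(np.arctan2(M[1,0],M[0,0])))
shot('top','c1.png',(215,130,335,250),5);shot('scene','c1s.png',(270,170,370,270),6)
"
```

```text
time_s: 9.3
ee_pos: [0.6047, -0.0343, 0.1665]
eef_rot: [0.818, 0.575, -0.001, -0.001]
wrist_force: [-0.3, 0.5, 0.6]
grip_width: 0.47
t 9.3 p [ 0.6047 -0.0343  0.1665] x [ 0.339  0.941 -0.   ] y [ 0.941 -0.339 -0.001] z [-0.001  0.    -1.   ] w 0.47 F [-0.3  0.5  0.6] j [-0.12  0.32  1.27  0.    1.55  0.23]
[-0.24132725  0.12464178  5.74526262] -0.36559760698149546
```

View pics/c1s.png

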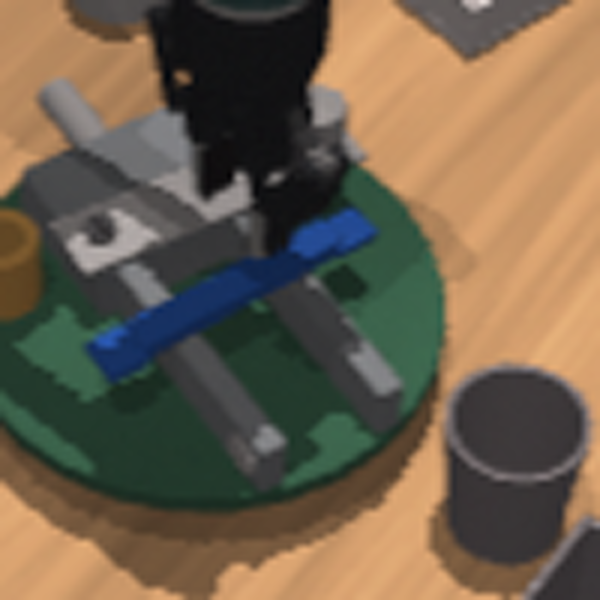

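View pics/c1.png

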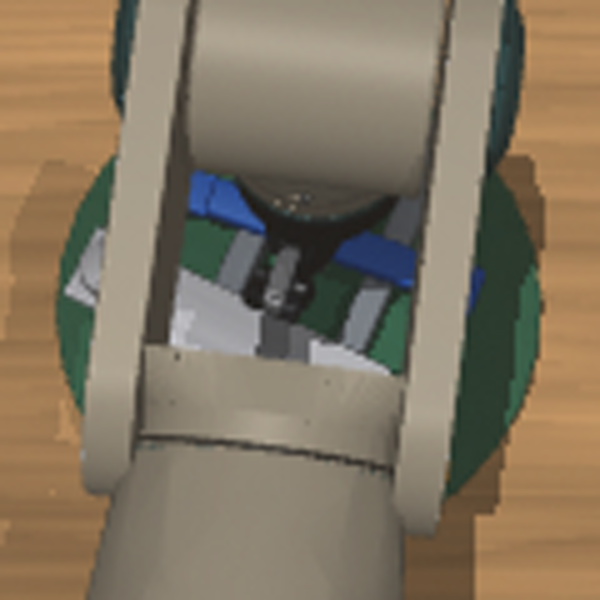

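The fingers are over the middle of the lever, above the gap and clear of the cover and knob. Lowering and gripping.

```bash
python3 -m crank '[[135,-0.2,0.1,3,0,0,0],[135,-0.2,0.1,5,0,0,0],[135,-0.2,0.1,5.9,0,0,0],[135,-0.2,0.1,5.9,0,0,0],[255,-0.2,0.1,5.9,0,0,0],[255,-0.2,0.1,5.9,0,0,0],[255,-0.2,0.1,5.9,0,0,0],[255,-0.2,0.1,5.9,0,0,0]]' 40; python3 -c "
from h import *
p,M=state()
shot('scene','c2s.png',(270,170,370,270),6)
"
```

```text
time_s: 10.2
ee_pos: [0.6062, -0.0367, 0.1099]
eef_rot: [0.818, 0.575, 0.001, 0.001]
wrist_force: [0.9, 0.2, 5.9]
grip_width: 0.222
t 10.2 p [ 0.6062 -0.0367  0.1099] x [0.34  0.941 0.001] y [ 0.941 -0.34   0.003] z [ 0.003 -0.    -1.   ] w 0.222 F [0.9 0.2 5.9] j [-0.12  0.37  1.33  0.    1.44  0.23]
```

View pics/c2s.png

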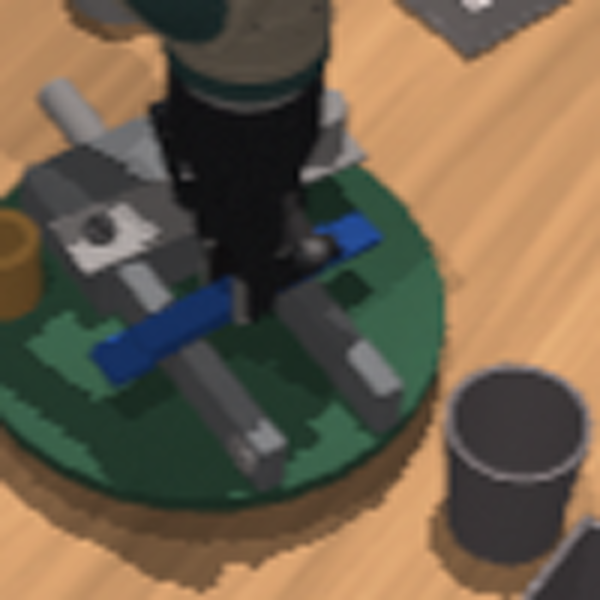

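```bash
python3 -m crank '[[255,0,0,-1,0,0,0],[255,0,0,-3,0,0,0],[255,0,0,-7,0,0,0],[255,0,0,-11,0,0,0],[255,0,0,-12,0,0,0],[255,0,0,-12,0,0,0]]' 60; python3 -c "
from h import *
p,M=state()
print(M.T@(np.array([.4692,.3305,.23])-p)*100, 164.2-np.degrees(np.arctan2(M[1,0],M[0,0])))
shot('scene','c3s.png',(250,130,390,250),5)
"
```

```text
time_s: 10.85
ee_pos: [0.6059, -0.0368, 0.2305]
eef_rot: [0.818, 0.575, 0.002, 0.001]
wrist_force: [0.4, 0.1, -1.0]
grip_width: 0.214
t 10.85 p [ 0.6059 -0.0368  0.2305] x [0.34  0.94  0.001] y [ 0.94  -0.34   0.004] z [ 0.004 -0.    -1.   ] w 0.214 F [ 0.4  0.1 -1. ] j [-0.12  0.29  1.18  0.    1.67  0.23]
[ 2.98939320e+01 -2.53401606e+01 -2.31342992e-02] 94.06434319456608
```

View pics/c3s.png

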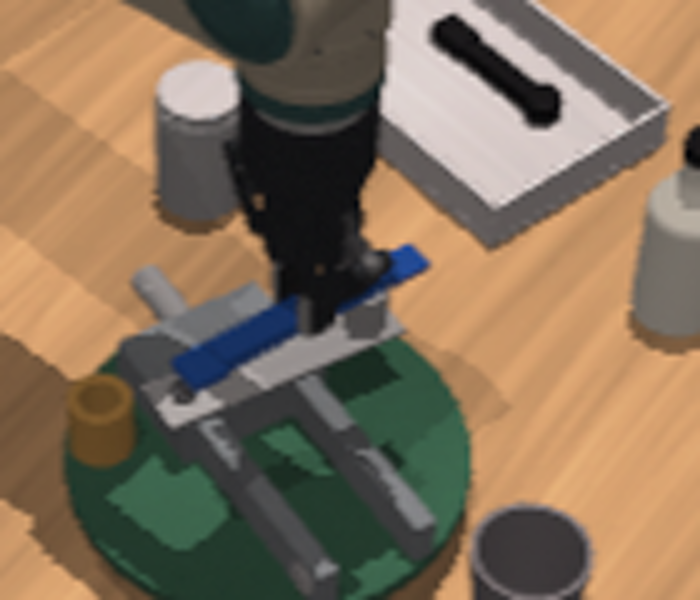

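The lever is held level, above the knob. Moving to the tray.

```bash
python3 -m crank '[[255,29.9,-25.3,0,0,0,-94],[255,29.9,-25.3,0,0,0,-94],[255,29.9,-25.3,0,0,0,-94],[255,29.9,-25.3,0,0,0,-94],[255,29.9,-25.3,0,0,0,-94],[255,29.9,-25.3,0,0,0,-94],[255,29.9,-25.3,0,0,0,-94],[255,29.9,-25.3,0,0,0,-94]]'; python3 -c "
from h import *
p,M=state()
print(M.T@(np.array([.4692,.3305,.18])-p)*100, 164.2-np.degrees(np.arctan2(M[1,0],M[0,0])))
"
```

```text
time_s: 11.7
ee_pos: [0.4668, 0.3323, 0.2252]
eef_rot: [0.348, 0.938, -0.002, -0.002]
wrist_force: [-0.4, 0.5, -1.0]
grip_width: 0.21
t 11.7 p [0.4668 0.3323 0.2252] x [-0.758  0.652  0.002] y [ 0.652  0.758 -0.004] z [-0.004 -0.002 -1.   ] w 0.21 F [-0.4  0.5 -1. ] j [ 0.55  0.2   1.3   0.    1.65 -0.31]
[-0.30680913  0.03571724  4.51617944] 24.895440225392093
```

```bash
python3 -m crank '[[255,-0.2,0,4.5,0,0,-25],[255,-0.2,0,4.5,0,0,-25],[255,-0.2,0,4.5,0,0,-25],[255,-0.2,0,4.5,0,0,-25],[255,-0.2,0,4.5,0,0,-25]]'; python3 -c "
from h import *
p,M=state()
print(M.T@(np.array([.4692,.3305,.07])-p)*100, 164.2-np.degrees(np.arctan2(M[1,0],M[0,0])))
shot('top','d1.png',(70,150,210,290),5);shot('scene','d1s.png',(290,90,390,190),6)
"
```

```text
time_s: 12.2
ee_pos: [0.47, 0.3289, 0.1815]
eef_rot: [0.142, 0.99, -0.001, -0.001]
wrist_force: [-0.0, 0.3, -0.2]
grip_width: 0.213
t 12.2 p [0.47   0.3289 0.1815] x [-0.96   0.281  0.002] y [ 0.281  0.96  -0.002] z [-0.002 -0.001 -1.   ] w 0.213 F [-0.   0.3 -0.2] j [ 0.55  0.22  1.36  0.    1.56 -0.74]
[ 0.10305283  0.15401105 11.14836862] 0.5254527360443149
```

View pics/d1.png

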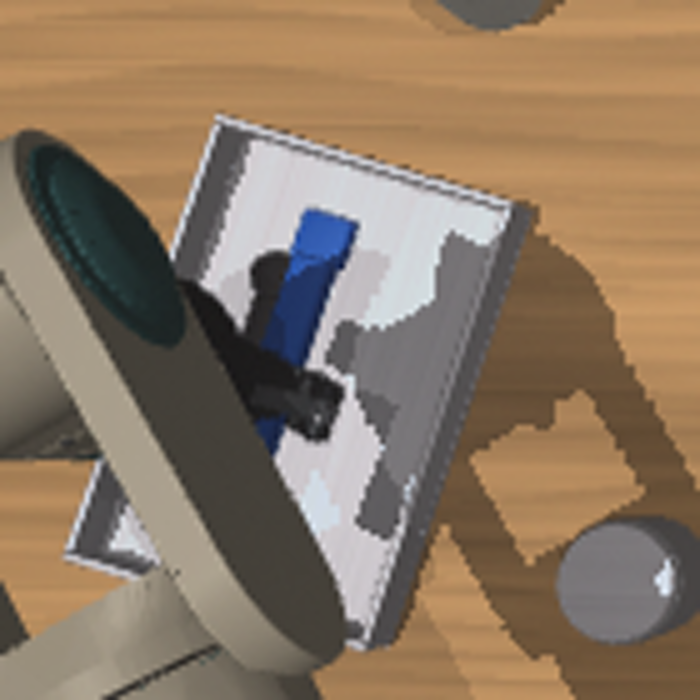

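View pics/d1s.png

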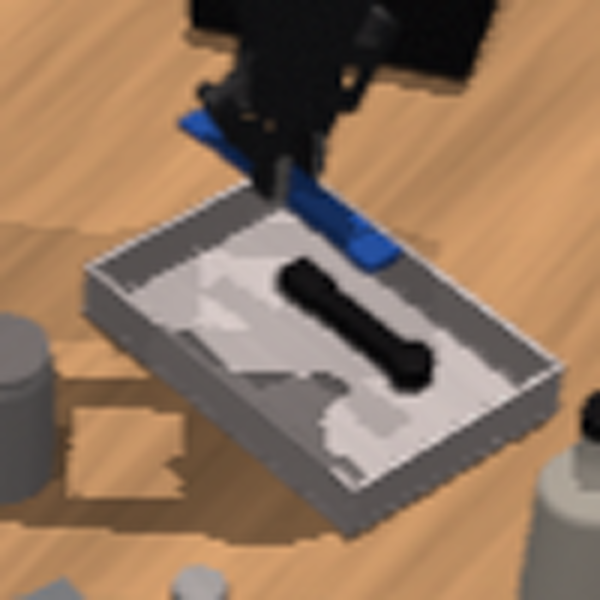

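The lever is parallel to the toggle and clear of it. Descending.

```bash
python3 -m crank '[[255,0.1,0.1,4,0,0,0],[255,0.1,0.1,8,0,0,0],[255,0.1,0.1,11,0,0,0],[255,0.1,0.1,11,0,0,0],[255,0.1,0.1,11,0,0,0]]'; python3 -c "
from h import *
p,M=state()
shot('top','d2.png',(70,150,210,290),5);shot('scene','d2s.png',(290,90,390,190),6)
"
```

```text
time_s: 12.8
ee_pos: [0.47, 0.3305, 0.0737]
eef_rot: [0.141, 0.99, 0.0, 0.0]
wrist_force: [0.7, 0.4, 0.4]
grip_width: 0.215
t 12.8 p [0.47   0.3305 0.0737] x [-0.96   0.279 -0.   ] y [0.279 0.96  0.   ] z [ 0.  0. -1.] w 0.215 F [0.7 0.4 0.4] j [ 0.55  0.32  1.46  0.    1.36 -0.74]
```

View pics/d2.png

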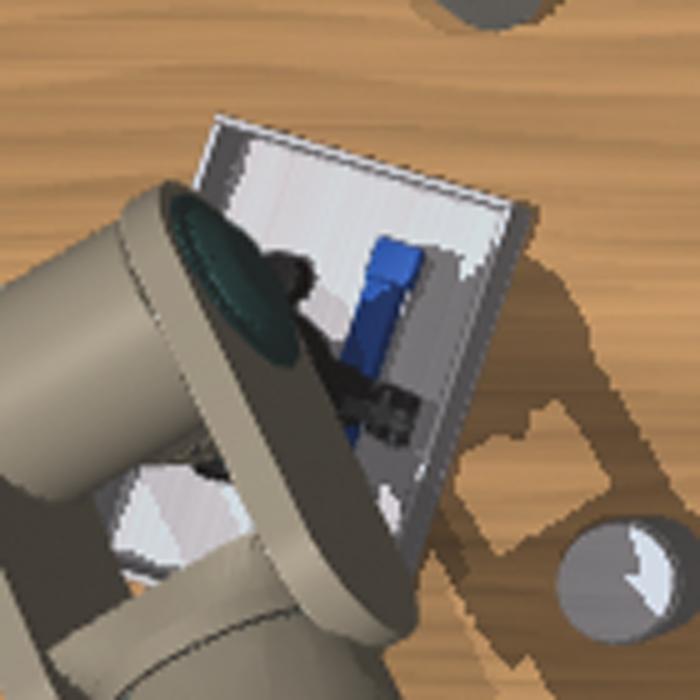

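View pics/d2s.png

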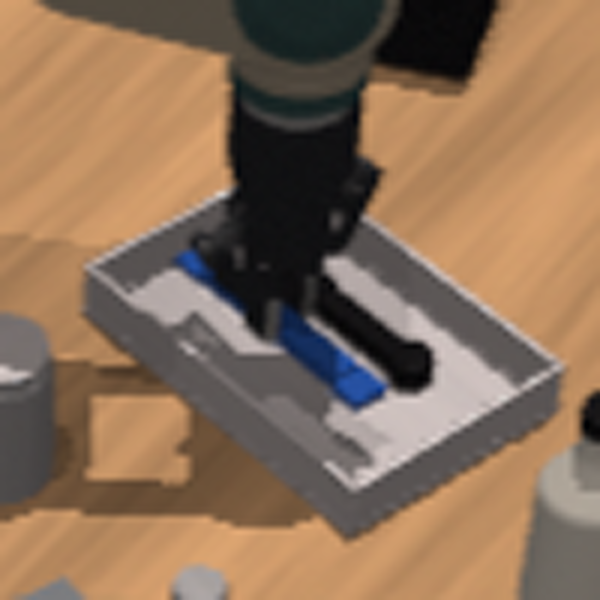

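```bash
python3 -m crank '[[255,0,0,2,0,0,0],[255,0,0,3.5,0,0,0],[255,0,0,4.1,0,0,0],[255,0,0,4.1,0,0,0],[255,0,0,4.1,0,0,0]]'; python3 -c "
from h import *
p,M=state()"
```

```text
time_s: 13.4
ee_pos: [0.4701, 0.3307, 0.0328]
eef_rot: [0.14, 0.99, 0.0, 0.0]
wrist_force: [0.5, -0.2, -0.4]
grip_width: 0.21
t 13.4 p [0.4701 0.3307 0.0328] x [-0.961  0.278 -0.001] y [0.278 0.961 0.001] z [ 0.001  0.001 -1.   ] w 0.21 F [ 0.5 -0.2 -0.4] j [ 0.55  0.37  1.49  0.    1.28 -0.74]
```

```bash
python3 -m crank '[[255,0,0,0.2,0,0,0],[255,0,0,0.3,0,0,0],[255,0,0,0.3,0,0,0]]'; python3 -c "
from h import *
p,M=state()"
```

```text
time_s: 13.7
ee_pos: [0.4702, 0.3307, 0.03]
eef_rot: [0.14, 0.99, 0.0, 0.001]
wrist_force: [-1.4, -0.5, 3.5]
grip_width: 0.21
t 13.7 p [0.4702 0.3307 0.03  ] x [-0.961  0.277 -0.001] y [0.277 0.961 0.001] z [ 0.001  0.001 -1.   ] w 0.21 F [-1.4 -0.5  3.5] j [ 0.55  0.38  1.49  0.    1.27 -0.74]
```

It has touched down (3.5 N). Releasing and lifting.

```bash
python3 -m crank '[[135,0,0,-0.1,0,0,0],[135,0,0,-0.1,0,0,0],[135,0,0,-0.1,0,0,0],[135,0,0,-0.1,0,0,0],[135,0,0,-5,0,0,0],[135,0,0,-10,0,0,0],[135,0,0,-15,0,0,0],[135,0,0,-18,0,0,0]]'; python3 -c "
from h import *
p,M=state()
shot('scene','d3s.png',(290,90,390,190),6);shot('top','d3.png',(200,100,350,250),4)"
```

```text
time_s: 14.5
ee_pos: [0.4705, 0.3309, 0.2139]
eef_rot: [0.14, 0.99, 0.002, 0.002]
wrist_force: [0.7, -0.5, -0.3]
grip_width: 0.475
t 14.5 p [0.4705 0.3309 0.2139] x [-0.961  0.277 -0.004] y [0.277 0.961 0.004] z [ 0.005  0.003 -1.   ] w 0.475 F [ 0.7 -0.5 -0.3] j [ 0.55  0.2   1.31  0.    1.62 -0.74]
```

View pics/d3s.png

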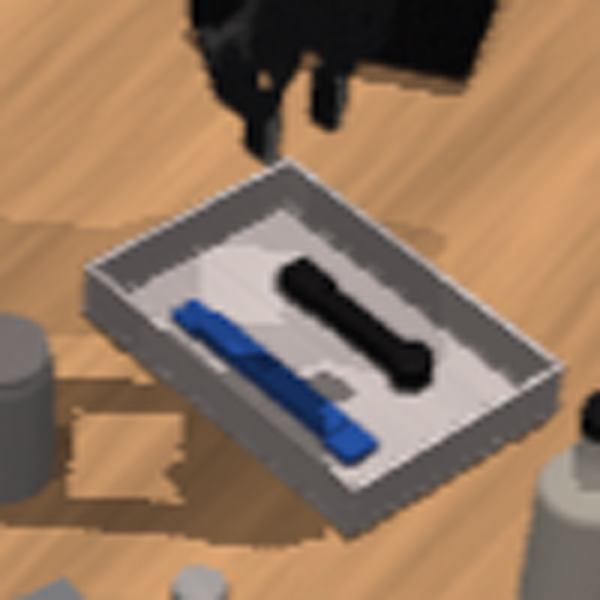

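View pics/d3.png

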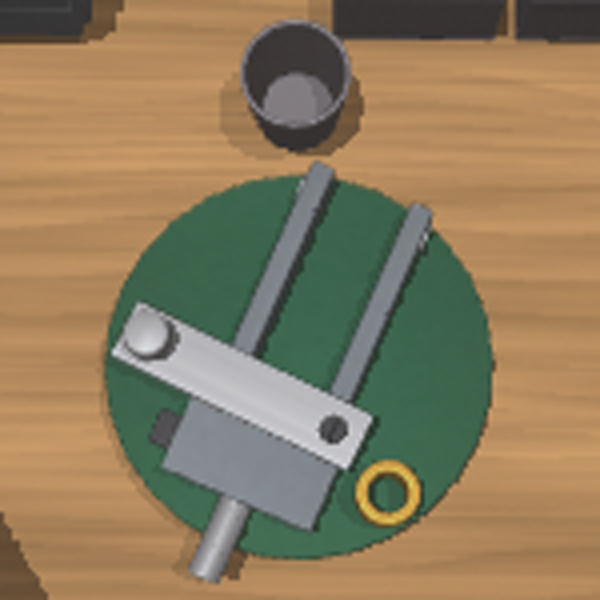

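Both items lie flat and side by side in the tray, and the fork legs are clear. The cover is unmoved, with its knob at (148,333) in the top crop. Now to cage the knob between the fingers.

```bash
python3 -m crank '[[135,-18,-21.7,0,0,0,100],[135,-18,-21.7,0,0,0,100],[135,-18,-21.7,0,0,0,100],[135,-18,-21.7,0,0,0,100],[135,-18,-21.7,0,0,0,100],[135,-18,-21.7,0,0,0,100],[135,-18,-21.7,0,0,0,100],[135,-18,-21.7,0,0,0,100]]'; python3 -c "
from h import *
p,M=state()
print(M.T@(np.array([.583,.0723,.18])-p)*100, 64-np.degrees(np.arctan2(M[1,0],M[0,0])))
"
```

```text
time_s: 15.4
ee_pos: [0.5825, 0.0707, 0.2075]
eef_rot: [0.678, 0.735, -0.001, -0.001]
wrist_force: [-0.9, 0.8, 0.3]
grip_width: 0.47
t 15.4 p [0.5825 0.0707 0.2075] x [-0.081  0.997  0.   ] y [ 0.997  0.081 -0.002] z [-0.002  0.    -1.   ] w 0.47 F [-0.9  0.8  0.3] j [ 0.06  0.24  1.28  0.    1.62 -0.02]
[0.15913455 0.07145673 2.74601825] -30.64916274976092
```

```bash
python3 -m crank '[[135,0.1,0,3,0,0,31],[135,0.1,0,3,0,0,31],[135,0.1,0,3,0,0,31],[135,0.1,0,3,0,0,31],[135,0.1,0,5,0,0,31],[135,0.1,0,5,0,0,31]]'; python3 -c "
from h import *
p,M=state()
print(M.T@(np.array([.583,.0723,.122])-p)*100, 64-np.degrees(np.arctan2(M[1,0],M[0,0])))
shot('top','e1.png',(215,130,335,250),5);shot('scene','e1s.png',(270,150,370,250),6)
"
```

```text
time_s: 16.0
ee_pos: [0.5808, 0.0729, 0.1552]
eef_rot: [0.847, 0.531, -0.003, -0.002]
wrist_force: [-0.8, 0.0, -0.6]
grip_width: 0.472
t 16.0 p [0.5808 0.0729 0.1552] x [ 0.436  0.9   -0.003] y [ 0.9   -0.436 -0.006] z [-0.006 -0.    -1.   ] w 0.472 F [-0.8  0.  -0.6] j [0.06 0.28 1.35 0.   1.52 0.51]
[0.05181636 0.24472262 3.31665682] -0.1435852429169273
```

View pics/e1s.png

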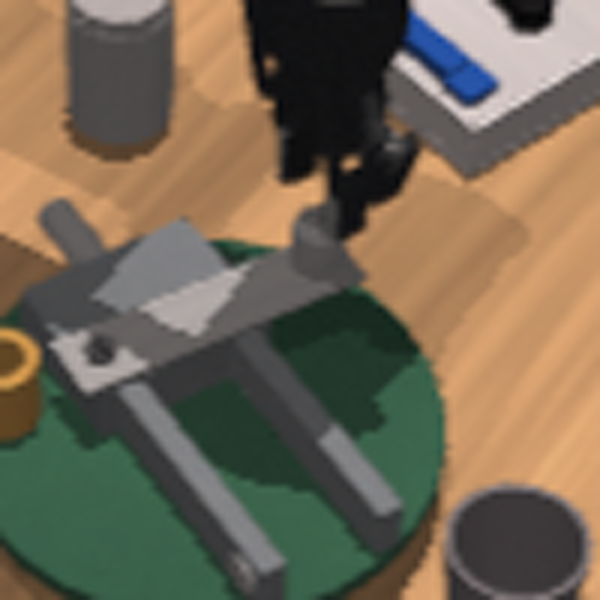

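View pics/e1.png

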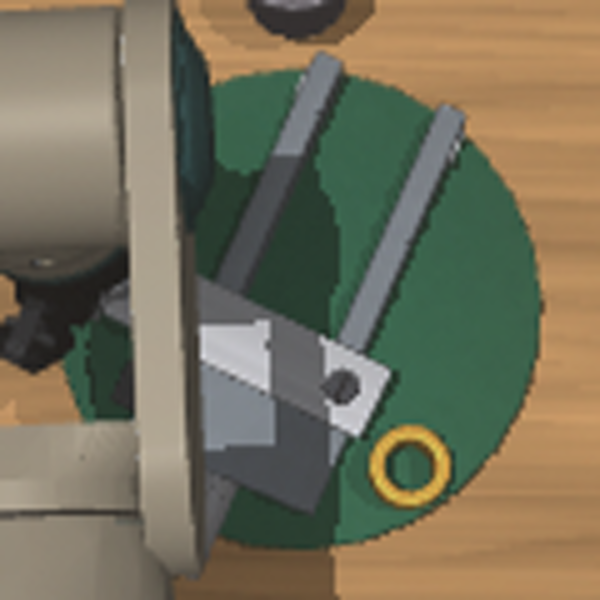

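```bash
python3 -m crank '[[100,0,0.25,0,0,0,0],[100,0,0.25,0,0,0,0],[100,0,0.25,1,0,0,0],[100,0,0.25,2,0,0,0],[100,0,0.25,3.3,0,0,0],[100,0,0.25,3.5,0,0,0],[100,0,0.25,3.5,0,0,0]]'; python3 -c "
from h import *
p,M=state()
c=shot('top','e2.png',(215,130,335,250),5);c=shot('scene','e2s.png',(270,150,370,250),6)
for y in(-.0255,.0255):
  for dz in (.02,):
    u,v=proj(c,p+M[:,1]*y+M[:,2]*dz); print((u-270)*6,(v-150)*6)
"
```

```text
time_s: 16.8
ee_pos: [0.5842, 0.0719, 0.1228]
eef_rot: [0.847, 0.531, -0.001, -0.0]
wrist_force: [-0.3, -0.0, 0.3]
grip_width: 0.61
t 16.8 p [0.5842 0.0719 0.1228] x [ 0.436  0.9   -0.001] y [ 0.9   -0.436 -0.002] z [-0.002 -0.    -1.   ] w 0.61 F [-0.3 -0.   0.3] j [0.06 0.31 1.38 0.   1.46 0.51]
293.34547831945645 218.53140230709135
342.50571112036687 281.42306548196143
```

View pics/e2s.png

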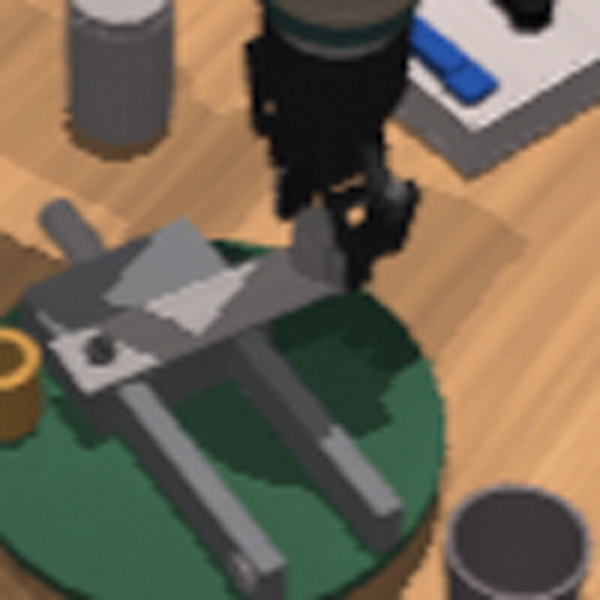

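The knob stands between the fingers with no contact force. I'll narrow the cage and swing it in an arc about the pivot.

```bash
python3 -m crank '[[150,-0.1,0,0,0,0,0],[150,-0.1,0,0,0,0,0],[150,-0.1,0.9,0,0,0,4],[150,-0.2,1.8,0,0,0,8],[150,-0.35,2.7,0,0,0,12],[150,-0.55,3.6,0,0,0,16],[150,-0.8,4.45,0,0,0,20],[150,-1.15,5.3,0,0,0,24]]' 20; python3 -c "
from h import *
p,M=state()
d=p[:2]-[.525,-.0445]; print(np.linalg.norm(d),np.degrees(np.arctan2(d[1],d[0])),np.degrees(np.arctan2(M[1,0],M[0,0])))
c=shot('top','e3.png',(215,130,335,250),5);c=shot('scene','e3s.png',(270,150,370,250),6)
"
```

```text
time_s: 17.7
ee_pos: [0.6275, 0.0384, 0.1241]
eef_rot: [0.94, 0.342, -0.0, -0.0]
wrist_force: [-2.1, -0.3, -0.5]
grip_width: 0.413
t 17.7 p [0.6275 0.0384 0.1241] x [ 0.766  0.643 -0.   ] y [ 0.643 -0.766 -0.   ] z [-0.  0. -1.] w 0.413 F [-2.1 -0.3 -0.5] j [0.   0.41 1.24 0.   1.49 0.88]
0.1317872794445121 38.96673406465385 39.98266359889988
```

View pics/e3s.png

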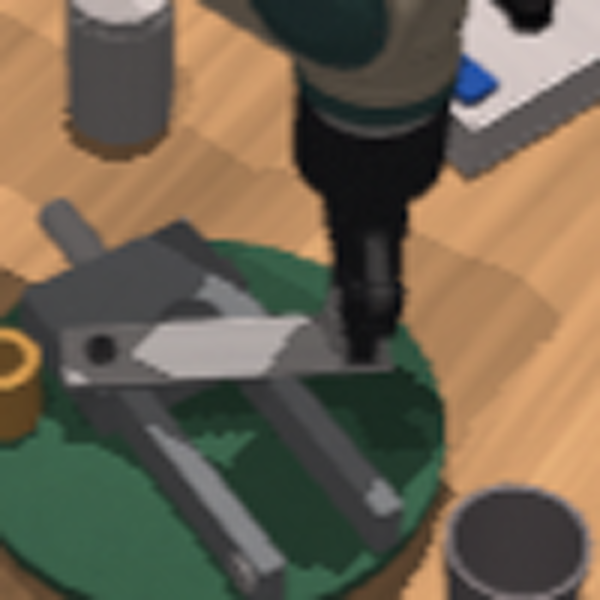

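The cover follows the gripper, about 24° so far, with the port starting to show at (190,305). Continuing.

```bash
python3 -m crank '[[150,-0.05,0.9,0,0,0,4],[150,-0.15,1.8,0,0,0,8],[150,-0.3,2.7,0,0,0,12],[150,-0.5,3.6,0,0,0,16],[150,-0.8,4.45,0,0,0,20],[150,-1.15,5.3,0,0,0,24],[150,-1.55,6.1,0,0,0,28],[150,-2,6.9,0,0,0,32]]'; python3 -c "
from h import *
p,M=state()
d=p[:2]-[.525,-.0445]; print(np.linalg.norm(d),np.degrees(np.arctan2(d[1],d[0])),np.degrees(np.arctan2(M[1,0],M[0,0])))
c=shot('scene','e4s.png',(270,150,370,250),6)
"
```

```text
time_s: 18.6
ee_pos: [0.6563, -0.0268, 0.1241]
eef_rot: [0.997, 0.071, -0.0, -0.0]
wrist_force: [-0.8, 0.5, -0.0]
grip_width: 0.41
t 18.6 p [ 0.6563 -0.0268  0.1241] x [ 0.99   0.141 -0.   ] y [ 0.141 -0.99  -0.001] z [-0.     0.001 -1.   ] w 0.41 F [-0.8  0.5 -0. ] j [-0.1   0.49  1.14  0.    1.51  1.33]
0.1325162141991809 7.670383940396935 8.123792698712244
```

View pics/e4s.png

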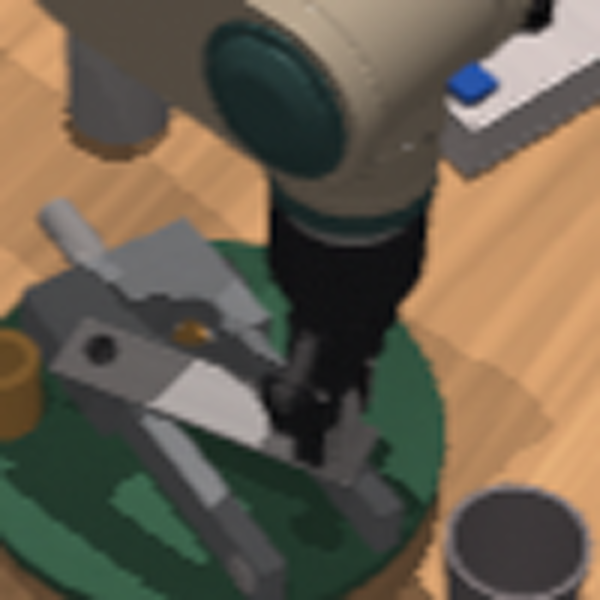

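The port nipple is visible at (190,330), and the cover is about two-thirds of the way round. Continuing to the stop.

```bash
python3 -m crank '[[150,-0.1,0.9,0,0,0,4],[150,-0.25,1.8,0,0,0,8],[150,-0.4,2.7,0,0,0,12],[150,-0.65,3.6,0,0,0,16],[150,-0.95,4.45,0,0,0,20],[150,-1.3,5.3,0,0,0,24],[150,-1.6,6,0,0,0,27.5],[150,-1.6,6,0,0,0,27.5]]'; python3 -c "
from h import *
p,M=state()
d=p[:2]-[.525,-.0445]; print(np.linalg.norm(d),np.degrees(np.arctan2(d[1],d[0])),np.degrees(np.arctan2(M[1,0],M[0,0])))
c=shot('scene','e5s.png',(270,150,370,250),6)
"
```

```text
time_s: 19.45
ee_pos: [0.649, -0.0891, 0.1242]
eef_rot: [0.986, -0.168, 0.0, 0.0]
wrist_force: [-0.7, -0.3, -0.9]
grip_width: 0.415
t 19.45 p [ 0.649  -0.0891  0.1242] x [ 0.944 -0.33   0.   ] y [-0.33  -0.944 -0.   ] z [ 0. -0. -1.] w 0.415 F [-0.7 -0.3 -0.9] j [-0.19  0.49  1.14 -0.    1.51  1.71]
0.13173453214819952 -19.792147895592127 -19.294831070642125
```

View pics/e5s.png

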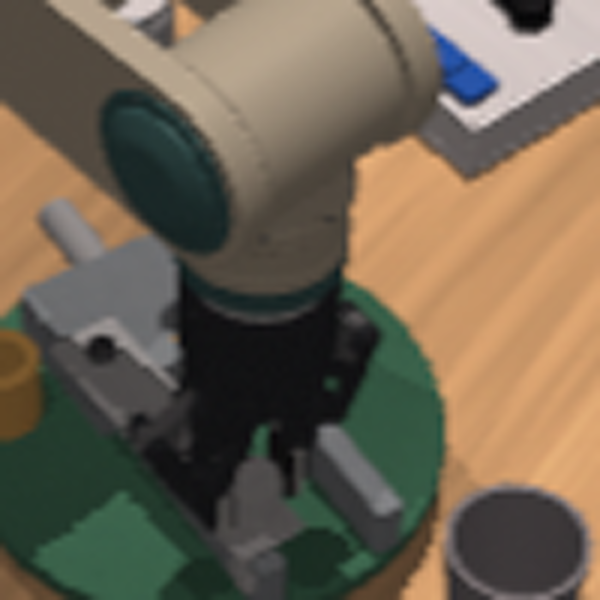

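```bash
python3 -m crank '[[150,-0.05,0.5,0,0,0,2],[150,-0.1,0.9,0,0,0,4],[150,-0.1,0.9,0,0,0,4]]'; python3 -m crank '[[150,0,0.2,0,0,0,1],[150,0,0.2,0,0,0,1]]'; python3 -m crank '[[150,0,0.2,0,0,0,1],[150,0,0.2,0,0,0,1]]'; python3 -c "
from h import *
p,M=state()
d=p[:2]-[.525,-.0445]; print(np.linalg.norm(d),np.degrees(np.arctan2(d[1],d[0])),np.degrees(np.arctan2(M[1,0],M[0,0])))"
```

```text
time_s: 19.8
ee_pos: [0.6451, -0.0973, 0.1241]
eef_rot: [0.979, -0.203, 0.0, 0.0]
wrist_force: [-0.5, 0.0, 0.1]
grip_width: 0.406
time_s: 20.0
ee_pos: [0.6443, -0.0989, 0.124]
eef_rot: [0.977, -0.211, -0.0, 0.0]
wrist_force: [0.7, -0.1, 0.4]
grip_width: 0.412
time_s: 20.2
ee_pos: [0.6435, -0.1008, 0.1239]
eef_rot: [0.976, -0.22, -0.0, 0.0]
wrist_force: [1.1, 0.6, -0.7]
grip_width: 0.414
t 20.2 p [ 0.6435 -0.1008  0.1239] x [ 0.903 -0.429 -0.   ] y [-0.429 -0.903  0.   ] z [-0.  0. -1.] w 0.414 F [ 1.1  0.6 -0.7] j [-0.21  0.48  1.16 -0.    1.51  1.8 ]
0.13118467691271432 -25.41438650185784 -25.407232371530604
```

```bash
python3 -m crank '[[150,0,0.2,0,0,0,0],[150,0,0.2,0,0,0,0]]'; python3 -m crank '[[150,0,0.2,0,0,0,0],[150,0,0.2,0,0,0,0]]'; python3 -c "
from h import *
p,M=state()
d=p[:2]-[.525,-.0445]; print(np.linalg.norm(d),np.degrees(np.arctan2(d[1],d[0])),np.degrees(np.arctan2(M[1,0],M[0,0])))
c=shot('scene','e6s.png',(270,150,370,250),6)
"
```

```text
time_s: 20.4
ee_pos: [0.6432, -0.1017, 0.124]
eef_rot: [0.976, -0.219, 0.0, -0.001]
wrist_force: [2.8, 3.8, -0.3]
grip_width: 0.41
time_s: 20.6
ee_pos: [0.643, -0.1019, 0.1239]
eef_rot: [0.976, -0.219, 0.001, -0.002]
wrist_force: [6.7, 9.3, -2.2]
grip_width: 0.412
t 20.6 p [ 0.643  -0.1019  0.1239] x [ 0.904 -0.427  0.001] y [-0.426 -0.904 -0.005] z [ 0.003  0.004 -1.   ] w 0.412 F [ 6.7  9.3 -2.2] j [-0.22  0.47  1.16  0.    1.5   1.8 ]
0.1312693528619183 -25.949673780670604 -25.24575969076784
```

View pics/e6s.png

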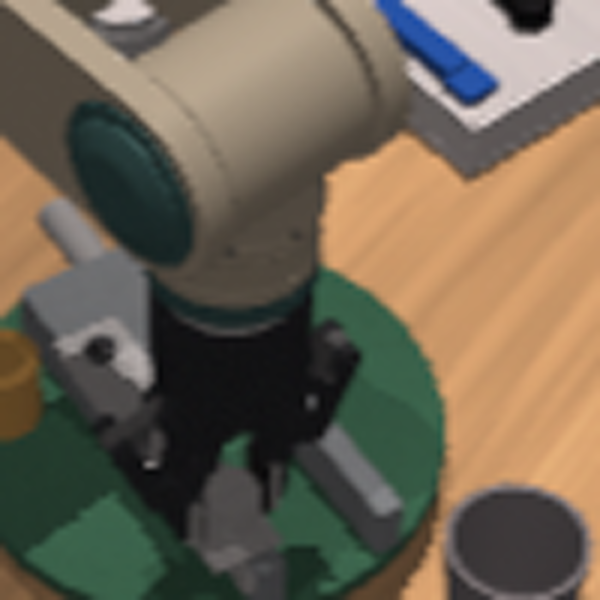

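The force rises to 11 N with no further motion, so the cover is at its stop. I'll back the fingers off the knob, lift straight up and look.

```bash
python3 -m crank '[[130,0,-0.4,0,0,0,0],[110,0,-0.5,0,0,0,0],[110,0,-0.5,0,0,0,0],[110,0,-0.5,-2,0,0,0],[110,0,-0.5,-5,0,0,0],[110,0,-0.5,-9,0,0,0],[110,0,-0.5,-13,0,0,0],[110,0,-0.5,-13,0,0,0]]'; python3 -c "
from h import *
p,M=state()
"
python3 -m crank '[[110,-5,-5,0,0,0,0],[110,-10,-10,0,0,0,0],[110,-15,-15,0,0,0,0],[110,-18,-20,0,0,0,0],[110,-18,-25,0,0,0,0],[110,-18,-30,0,0,0,0],[110,-18,-30,0,0,0,0]]'
python3 -c "
from h import *
p,M=state()
shot('top','f1.png',(60,90,360,290),2.6);shot('scene','f1s.png',(230,90,410,270),3.3);shot('scene','f_all.png');shot('top','f_allt.png')
"
```

```text
time_s: 21.45
ee_pos: [0.6456, -0.1005, 0.2621]
eef_rot: [0.976, -0.22, 0.006, 0.0]
wrist_force: [0.2, 0.9, 1.0]
grip_width: 0.57
t 21.45 p [ 0.6456 -0.1005  0.2621] x [ 0.903 -0.429  0.012] y [-0.429 -0.903 -0.003] z [ 0.012 -0.003 -1.   ] w 0.57 F [0.2 0.9 1. ] j [-0.21  0.41  0.96 -0.    1.75  1.8 ]
time_s: 22.15
ee_pos: [0.6073, 0.2393, 0.2542]
eef_rot: [0.976, -0.22, 0.0, 0.0]
wrist_force: [-0.1, -0.3, 0.5]
grip_width: 0.57
t 22.15 p [0.6073 0.2393 0.2542] x [ 0.903 -0.429  0.001] y [-0.429 -0.903 -0.   ] z [ 0.001 -0.    -1.   ] w 0.57 F [-0.1 -0.3  0.5] j [ 0.32  0.42  0.97 -0.    1.75  2.33]
```

View pics/f1.png

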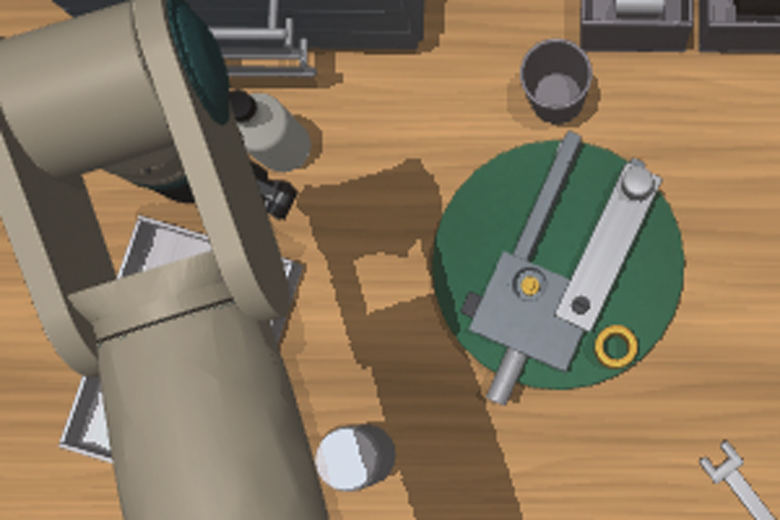

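View pics/f1s.png

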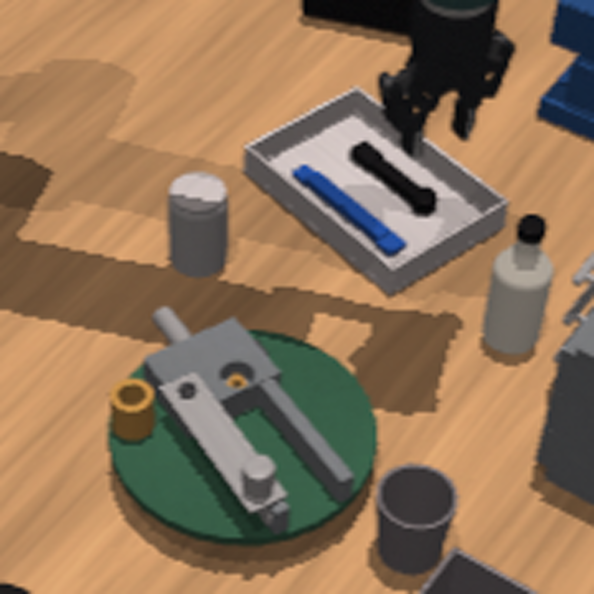

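The cover lies over the leg on the pivot's side and the port is clear. I'll measure the angle before handing in.

Run:
```python
from h import *
shot("top","g.png",(260,130,330,220),6.6)
c=shot("scene","gs.png",(255,190,325,260),8)
```

```text
(no output)
```

View pics/g.png

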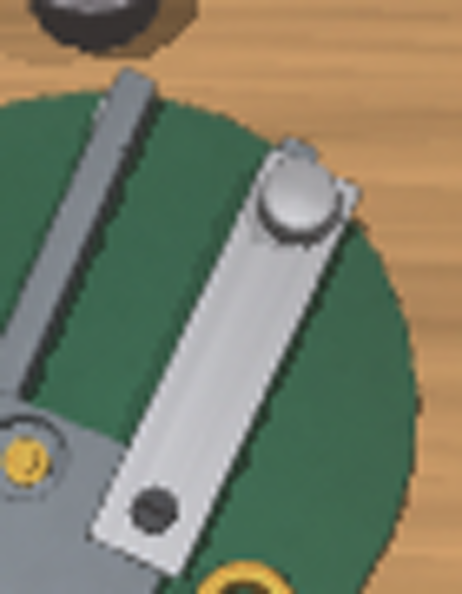

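View pics/f_all.png

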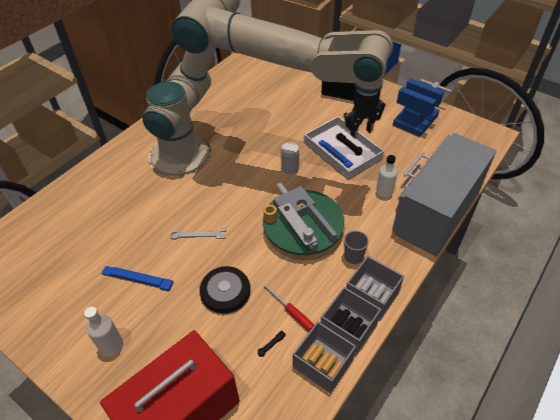

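Run:
```python
from h import *
c=shot("top")
def T(X,Y,z): return ray(c,260+(X+.5)/6.6-.5,130+(Y+.5)/6.6-.5,z)
a=lambda d:np.degrees(np.arctan2(d[1],d[0]))
pv=T(154,510,.092); k=T(299,195,.124)
e1=T(355,205,.092)-T(183,573,.092); e0=T(250,200,.092)-T(93,533,.092)
l=T(138,74,.085)-T(10,380,.085)
print("knob dir",a(k-pv),"edges",a(e1),a(e0),"leg",a(l))
```

```text
knob dir -24.710963864801737 edges -24.62035276148843 -24.60823573906121 leg -21.783011643005796
```

```bash
python3 -c "
from bench import order,status
print(order.hand_in()); print(status.get_obs()['time_s'])"
```

```text
the job is handed in; nothing more can be done
None
the job is handed in; nothing more can be done
```

The job is done and handed in at about 22 s of the 72 s allowed. I laid the brake toggle and then the tire lever flat on the tray floor, parallel and about 70 mm apart. Then I swung the cover round by its knob to the stop.

**Last checks:**
- **Cover:** it stopped moving while the push on the knob rose to about 11 N. The top camera put it 2.3–2.9° past parallel to the legs, about 1.61–1.62 rad, so it reads as fully open at 1.6 within camera error. The port and its brass nipple are clear in both views.
- **Tray and bench:** both items lie flat in the tray. The other things on the bench look unmoved in the pictures, though I judged that by eye and did not measure it.
- **Forces and robot:** contact forces I read stayed under about 12 N. The gripper was well clear of everything at hand-in.

No check failed. The two cameras disagreed by up to about 8 mm on the ends of the two tools before the grasps, and both grasps held anyway.

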